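# Gauge a desk bolt and put it in the short-bolt bin

## Robot

A 6-joint arm with a two-finger parallel gripper is mounted at the origin on the work surface. World frame = base frame: x ahead of the robot, y to its left, z up, the work surface at z = 0. Lengths are in m, angles in degrees, forces in N, time in s.
With the tool pointing down it reaches from about 0.325 to 0.85 m from the base axis. Payload 15.5 kg.
Tool frame: the origin (TCP) lies midway between the tips of the shut fingers; the grasp point (between the pads) lies 19 mm behind it; y points along the fingers, x is the direction in which the jaws open and shut, and the axes are right-handed (so a half turn about y gives the same grasp; the last joint's range is limited). The gripper opens to 91 mm and grips with 3 to 60 N. Pads are 32 mm wide; open, the fingers measure 118 mm over their backs; the gripper's body (76 mm by 178 mm) begins 60 mm behind the grasp point.
Start: joints at [-79.441, 28.281, 77.091, -0, 74.628, -5.472], TCP at [0.173, -0.601, 0.214] pointing down, gripper open.
Joint ranges: [-166.48, 166.48], [-47.26, 123.95], [12.59, 153.08], [-70.14, 250.14], [6.76, 159.57], [-176.63, 176.63]. Speed limits (degrees/s): [108.29, 108.29, 147.25, 172.46, 172.46, 172.46].

## Interface

Orientations are given as a 3x3 rotation matrix whose columns are the frame's x, y, z axes.
In Python, from bench import ctrl gives the robot as it stands. The module is installed in compiled form; this text tells all that it offers. Calls block until the motion is done:
- ctrl.goto(position, orientation): joint-space move of the TCP to a pose.
- ctrl.move_l(position, vel=0.15, ori=None, contact_N=None): straight line of the TCP; ori=None keeps the orientation; vel is the mean speed in m/s. With contact_N (N) it stops when the force on the tool has changed by that much, and returns True; else False.
- ctrl.movej(angles): joint-space move.
- ctrl.command_gripper(opening): opening from 0.0 (shut) to 1.0 (fully open); the grip force is fixed at half the most; returns when the fingers have stopped.
- ctrl.sleep(seconds).
- ctrl.ik(position, orientation): joint angles nearest the present ones, or None.
- ctrl.read_camera(name): name is "scene" or "side" or "wrist"; returns the picture (400x640x3 uint8, blue, green, red); there is no depth.
- ctrl.camera_params(name): a dict with "fx", "fy", "cx", "cy" (pixels), "pose" (4x4, takes a point from camera to world coordinates); the wrist camera has in their place "T_tool_cam" (4x4, takes a point from camera to tool coordinates, whose origin is the TCP and whose axes are the tool frame's). Camera axes: x right, y up, looking along -z (the intrinsics and any distortion apply to the point x, -y, -z); pixel columns grow to the right and rows downward; lengths in m; the calibration is good to about 2 mm. A picture is of the moment at which its call begins: read the wrist's pose just before it. camera_params takes no time and is no camera call.
A pose or a line that the arm cannot do raises ctrl.MotionError and nothing moves.
- ctrl.sign_off(): hands the job in, once; it reports no verdict.
Readings, each from a call of its own:
- ctrl.current_t(): time.
- ctrl.current_q(): joint angles.
- ctrl.current_dq(): joint speeds.
- ctrl.current_effort(): joint torques, N m.
- ctrl.current_tool_pos(): TCP position.
- ctrl.current_eef_rot(): TCP orientation.
- ctrl.current_contact_force(): force on the tool from outside, world axes, zero at the start.
- ctrl.current_wrist_torque(): the same for the moment, N m.
- ctrl.current_grip_width(): opening from 0.0 (shut) to 1.0 (fully open).
Only numpy, scipy, OpenCV 4.12 (cv2) and the standard library are available. Lean on these libraries where they do the work, as an engineer would, in place of code of your own. Each camera call takes 0.05 s, during which the arm holds its last target.

## Task

Two loose steel bolts with nuts lie on the desk. Pick up the short one, the only one that fits the green gauge, lower it lengthwise into the slot between the gauge's two end blocks, down to the slot's floor, and pause there a moment to prove its length; then put it inside the blue bin for short bolts, lying flat on the bin's floor. Leave the long bolt lying where it is.

Things in the scene. Friction and masses are not known exactly. Their poses are not given: they have to be found in the camera images.
- bolt_short: Short loose steel hex bolt, a hex nut flush on its other end; 70 mm long overall, lying level. Round shank 12 mm in diameter, bare over the middle 50 mm (grip here); head and nut each 10 mm long, 20 mm across flats. Origin on its axis at mid-length, 10 mm above what it lies on; x along the bolt. About 90 g. (The bolts on the bins' rims are fixed samples.)
- bolt_long: Long loose steel bolt, to be left alone: like the short one but 110 mm long overall, too long for the gauge. Origin on its axis at mid-length; x along the bolt. A red hexagonal crayon, 100 mm long with a black tip, also lies in this row (no part of the job); the three lie in any order.
- gauge: Gauge fixed to the desk: aluminium base 128 x 44 mm, 6 mm thick, with a green block 20 mm long on each end, tops at 32 mm. Slot between the blocks: 88 mm long, 26 mm deep, open above and along both long sides (room for fingers beside the bolt). Origin on the desk under mid-slot; x along the slot, z up. Slot floor at z = 6 mm; a bolt resting in it has its axis at 16 mm.
- bin_short: Blue tray fixed to the desk, outside 128 (x) by 138 mm (y), inside 120 x 130, walls 28 mm high, floor 4 mm thick. A ledge 26 mm wide on its far (+x) side bears a fixed 70 mm sample bolt along y, top at 48 mm. Origin on the desk under the tray's middle, z up; a bolt on its floor has its axis at z = 14 mm. A like yellow bin (110 mm sample) is for long bolts; they may swap sides.
Not all that is in view belongs to the job. What is shaped like the bolt_short but purple is not meant.

How it is judged:
By the outcome, as a careful person would: the job done as asked, in the order asked, and still so for the second after the job is handed in, with the robot touching nothing.
It also fails if it takes over 48 s, if anything falls off the work surface, if the arm or the gripper's body presses on something with over 40 N, if the wrist force passes 120 N, or if a joint passes its speed limit or range.

## Working session

There is one attempt and no reset: what is moved stays moved. The work goes in short steps, each a Python script; the robot and the scene stay as the last script left them, time stands still between calls to the robot, and variables do not carry over. Pictures are saved under pics/ and viewed, and the job is handed in when it is done.

```bash
mkdir -p pics
python3 - <<'E'
from bench import ctrl
import cv2
for n in ["scene","side","wrist"]:
    p=ctrl.current_tool_pos(),ctrl.current_eef_rot()
    im=ctrl.read_camera(n); cv2.imwrite(f"pics/{n}0.png",im)
    print(n,ctrl.camera_params(n))
print(p,ctrl.current_t())
E
```

```text
scene {'fx': 495.0283367109908, 'fy': 495.0283367109908, 'cx': 321.9127824527643, 'cy': 202.4723898395413, 'pose': array([[ 0.07820599, -0.63681732,  0.76703815,  1.41396538],
       [ 0.99692753,  0.04656331, -0.06298694, -0.04912955],
       [ 0.00439534,  0.7696074 ,  0.63850225,  0.77979197],
       [ 0.        ,  0.        ,  0.        ,  1.        ]])}
side {'fx': 394.3097830569489, 'fy': 394.3097830569489, 'cx': 316.05150748413973, 'cy': 201.5673744201325, 'pose': array([[-0.92856108,  0.22828125, -0.29268071,  0.28688052],
       [-0.37048759, -0.61814288,  0.69328084,  0.53004001],
       [-0.02265548,  0.75218817,  0.65855879,  0.53155793],
       [ 0.        ,  0.        ,  0.        ,  1.        ]])}
wrist {'fx': 281.758280821797, 'fy': 281.758280821797, 'cx': 322.63343955398665, 'cy': 200.58872072996897, 'T_tool_cam': array([[ 9.99999946e-01, -1.21324107e-04,  3.03788648e-04,
         9.22068004e-04],
       [ 3.26116821e-04,  2.97097791e-01, -9.54847001e-01,
        -1.71561837e-01],
       [ 2.55910235e-05,  9.54847049e-01,  2.97097815e-01,
         8.41582588e-02],
       [ 0.00000000e+00,  0.00000000e+00,  0.00000000e+00,
         1.00000000e+00]])}
(array([ 0.17253115, -0.60034136,  0.21337817]), array([[ 2.76114404e-01, -1.78102897e-04,  9.61124760e-01],
       [-9.61124091e-01,  1.14305795e-03,  2.76114424e-01],
       [-1.14779807e-03, -9.99999331e-01,  1.44435779e-04]])) 0.15
```

View pics/scene0.png

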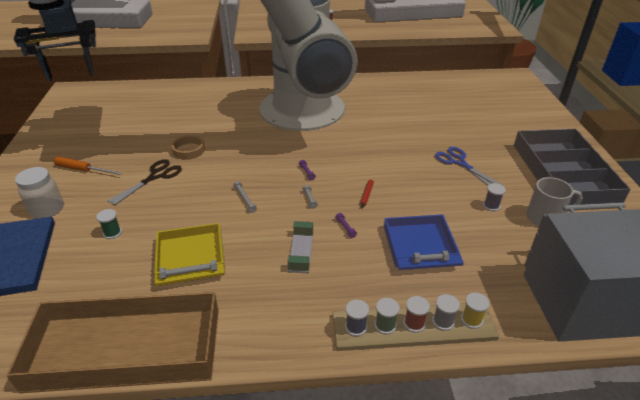

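View pics/side0.png

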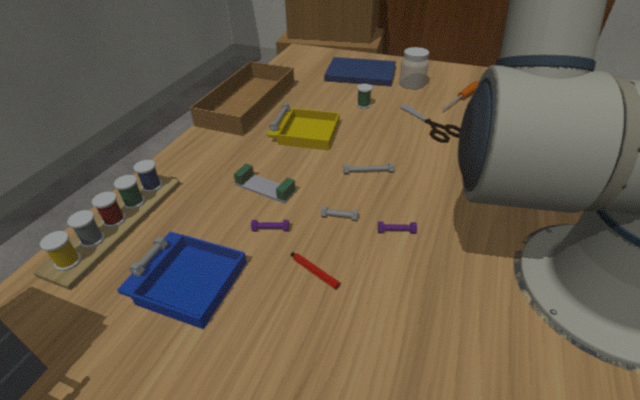

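View pics/wrist0.png

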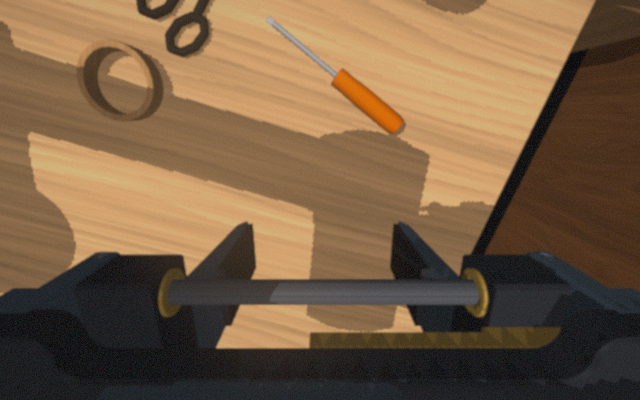

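The scene picture shows two steel bolts, one at (244,196) and a shorter one at (310,196). There are also two purple look-alikes at (307,170) and (346,225), a red crayon at (367,193), the gauge at (301,246) and the blue bin at (422,243). The side picture shows the same things, with the short bolt at (340,213). The short steel bolt fits the description. I'll enlarge both views to confirm this and to measure.

Run:
```python
import cv2
a=cv2.imread("pics/scene0.png"); b=cv2.imread("pics/side0.png")
def crop(im,x,y,w,h,s): return cv2.resize(im[y:y+h,x:x+w],None,fx=s,fy=s,interpolation=cv2.INTER_CUBIC)
cv2.imwrite("pics/c1.png",crop(a,225,155,160,120,5))
cv2.imwrite("pics/c2.png",crop(b,220,145,200,150,4))
cv2.imwrite("pics/c3.png",crop(a,375,200,100,75,8))
```

```text
(no output)
```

View pics/c1.png

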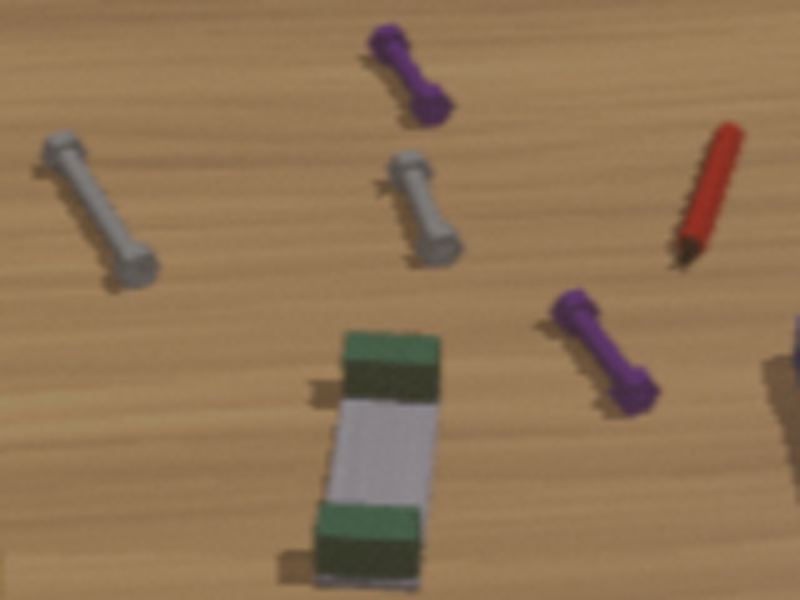

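View pics/c2.png

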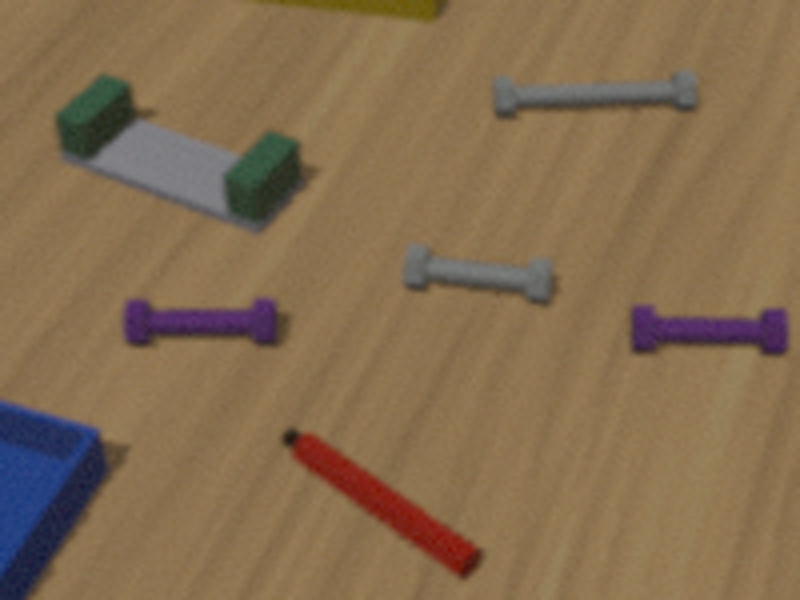

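View pics/c3.png

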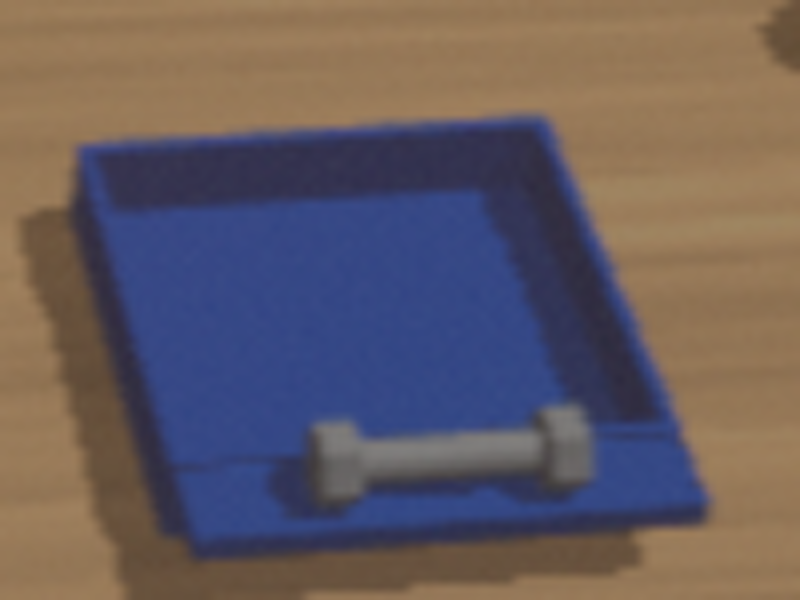

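```bash
cat > h.py <<'E'
from bench import ctrl
import numpy as np, cv2
def ray(cam,u,v,wp=None):
    c=ctrl.camera_params(cam)
    T=c["pose"] if "pose" in c else wp@c["T_tool_cam"]
    d=np.array([(u-c["cx"])/c["fx"],-(v-c["cy"])/c["fy"],-1.])
    return T[:3,3],T[:3,:3]@d
def atz(cam,u,v,z,wp=None):
    o,d=ray(cam,u,v,wp); return o+d*(z-o[2])/d[2]
def proj(cam,P,wp=None):
    c=ctrl.camera_params(cam)
    T=c["pose"] if "pose" in c else wp@c["T_tool_cam"]
    p=np.linalg.inv(T)@np.append(P,1)
    return np.array([c["cx"]-c["fx"]*p[0]/p[2],c["cy"]+c["fy"]*p[1]/p[2]])
def toolT():
    T=np.eye(4);T[:3,3]=ctrl.current_tool_pos();T[:3,:3]=ctrl.current_eef_rot();return T
E
python3 - <<'E'
from h import *
np.set_printoptions(precision=4,suppress=True)
C={"c1":("scene",225,155,5),"c2":("side",220,145,4),"c3":("scene",375,200,8)}
def m(c,pts,z):
    cam,x,y,s=C[c]; return np.array([atz(cam,(u+.5)/s-.5+x,(v+.5)/s-.5+y,z)for u,v in pts])
def bolt(n,c,pts):
    P=m(c,pts,.010);d=P[1]-P[0];print(n,c,"mid",P.mean(0)[:2],"len",np.linalg.norm(d),"ang",np.degrees(np.arctan2(d[1],d[0])))
bolt("short","c1",[(409,168),(438,245)]); bolt("short","c2",[(541,279),(417,268)])
bolt("long","c1",[(64,152),(134,264)]); bolt("long","c2",[(683,91),(506,97)])
bolt("purpN","c1",[(388,43),(431,104)]);bolt("purpF","c1",[(574,310),(634,390)])
for n,c,p in [("gN","c1",[(346,333),(440,337),(440,362),(344,358)]),("gF","c1",[(322,504),(420,508),(420,535),(317,534)]),
 ("gF","c2",[(58,112),(101,75),(131,88),(88,125)]),("gN","c2",[(227,172),(270,133),(300,147),(256,186)])]:
    P=m(c,p,.032);print(n,c,P.mean(0)[:2],P[:,:2].tolist() and np.round(P[:,:2],4).tolist())
print(np.round(m("c3",[(78,148),(545,118),(708,505),(195,548)],.028),4).tolist())
E
```

```text
short c1 mid [ 0.461  -0.0024] len 0.06255508636310594 ang 9.903538126957674
short c2 mid [ 0.4639 -0.0034] len 0.06041916286943662 ang 12.898992848889263
long c1 mid [ 0.4498 -0.1628] len 0.09877407963773178 ang 22.733937650159145
long c2 mid [ 0.4519 -0.1634] len 0.0980353025000286 ang 23.249495605400625
purpN c1 mid [ 0.3486 -0.0033] len 0.05998090885265992 ang 19.205118057272777
purpF c1 mid [0.5725 0.0745] len 0.06060191732521028 ang 20.65896540231028
gN c1 [ 0.5884 -0.0235] [[0.5771, -0.044], [0.583, -0.0017], [0.5996, -0.0028], [0.5938, -0.0454]]
gF c1 [ 0.6945 -0.0382] [[0.6837, -0.0577], [0.6891, -0.0169], [0.7045, -0.0178], [0.7008, -0.0602]]
gF c2 [ 0.6932 -0.0384] [[0.7061, -0.0221], [0.7012, -0.0594], [0.68, -0.0544], [0.6854, -0.0177]]
gN c2 [ 0.5867 -0.0234] [[0.5996, -0.0077], [0.5927, -0.0443], [0.5733, -0.0389], [0.5811, -0.0028]]
[[0.5771, 0.1634, 0.028], [0.574, 0.3006, 0.028], [0.7276, 0.3022, 0.028], [0.7326, 0.1662, 0.028]]
```

The crop confirms it: of the two steel-grey bolts, the one at scene (310,196) has its heads 60 to 62 mm apart centre to centre, so it is the 70 mm bolt. The other measures about 98 mm, so it is the 110 mm one. The purple bolts are not meant.

The two cameras agree to 3 mm on the bolt and to 2 mm on the gauge, and the gauge blocks measure 107 mm apart against 108 mm given. I'll hover over the bolt and refine with the wrist camera.

```bash
cat >> h.py <<'E'
def R(th):
    c,s=np.cos(np.radians(th)),np.sin(np.radians(th))
    return np.array([[s,0,c],[-c,0,s],[0,-1,0]],float)
E
python3 - <<'E'
from h import *
for p,t in [((.462,-.003,.004),11),((.64,-.031,.008),-8),((.64,.233,.007),0)]: print(ctrl.ik(p,R(t)))
ctrl.goto([.462,-.003,.13],R(11))
T=toolT(); im=ctrl.read_camera("wrist"); np.save("T1.npy",T); cv2.imwrite("pics/w1.png",im)
print(T,ctrl.current_t(),ctrl.current_q())
cv2.imwrite("pics/w1c.png",cv2.resize(im[130:330,190:450],None,fx=3,fy=3,interpolation=cv2.INTER_CUBIC))
print(proj("wrist",[.462,-.003,.01],T))
E
```

```text
[-7.78394824e+00  3.54437657e+01  1.11321505e+02 -2.54444375e-14
  3.32347297e+01  7.12160518e+01]
[-8.11023322e+00  4.32644737e+01  8.49749895e+01 -2.54444375e-14
  5.17605367e+01  8.98897668e+01]
[ 1.49845066e+01  4.56947770e+01  7.85538626e+01 -2.54444375e-14
  5.57513604e+01  1.04984507e+02]
[[ 1.90127223e-01  4.56341451e-04  9.81759355e-01  4.62360083e-01]
 [-9.81759440e-01 -1.18138833e-04  1.90127294e-01 -3.58267536e-03]
 [ 2.02746869e-04 -9.99999889e-01  4.25556119e-04  1.30104488e-01]
 [ 0.00000000e+00  0.00000000e+00  0.00000000e+00  1.00000000e+00]] 2.5833 [-7.85205948e+00  2.20747017e+01  1.05275291e+02 -4.65176870e-03
  5.26334056e+01  7.11995988e+01]
[321.21100494 195.07311945]
```

View pics/w1.png

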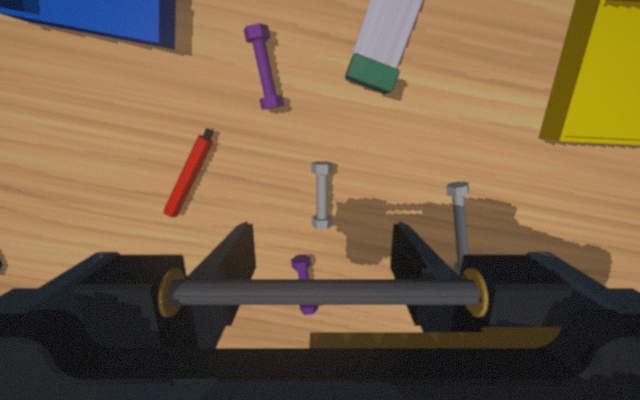

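View pics/w1c.png

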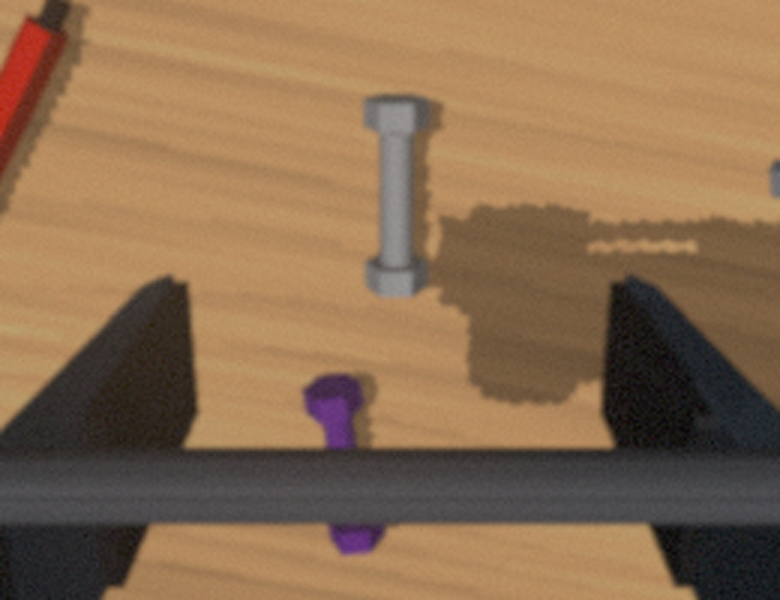

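The wrist view shows the steel short bolt upright at (321,195) and midway between the open fingers. The image is aligned with the tool, so the yaw is close to 11°.

Run:
```python
from h import *
T=np.load("T1.npy")
f=lambda p,z: atz("wrist",(p[0]+.5)/3-.5+190,(p[1]+.5)/3-.5+130,z,T)
for a,b,z in [((398,97),(396,297),.010),((397,134),(397,258),.014)]:
    A,B=f(a,z),f(b,z); d=A-B; print((A+B)/2,np.linalg.norm(d),np.degrees(np.arctan2(d[1],d[0])))
```

```text
[ 0.46052843 -0.00413649  0.01      ] 0.0749170980861906 10.373120159857613
[ 0.46287081 -0.00370727  0.014     ] 0.04573809638883645 10.92342457260734
```

Run:
```python
from h import *
np.set_printoptions(precision=4,suppress=True)
g=[.462,-.0037]
ctrl.command_gripper(.6)
ctrl.move_l(g+[.03],vel=.15,ori=R(11))
print("contact",ctrl.move_l(g+[.004],vel=.04,contact_N=8),ctrl.current_tool_pos())
ctrl.command_gripper(0.0)
print("w",ctrl.current_grip_width()*91,ctrl.current_contact_force())
ctrl.move_l(g+[.12],vel=.12)
print("w",ctrl.current_grip_width()*91,ctrl.current_contact_force(),ctrl.current_tool_pos(),ctrl.current_t())
np.save("T2.npy",toolT()); im=ctrl.read_camera("wrist"); s=ctrl.read_camera("scene")
cv2.imwrite("pics/w2.png",im)
cv2.imwrite("pics/s2.png",cv2.resize(s[80:230,220:420],None,fx=4,fy=4,interpolation=cv2.INTER_CUBIC))
```

```text
contact False [ 0.462  -0.0037  0.004 ]
w 11.149333786802286 [-0.1625 -0.4301  1.3062]
w 11.192403838277295 [-0.8086 -0.6746 -0.445 ] [ 0.4616 -0.0037  0.1195] 6.7667
```

View pics/w2.png

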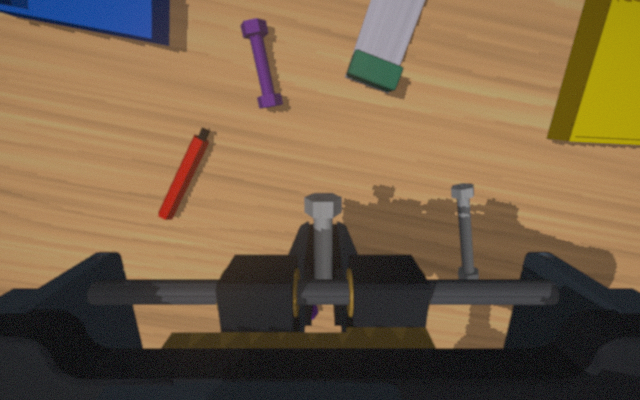

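View pics/s2.png

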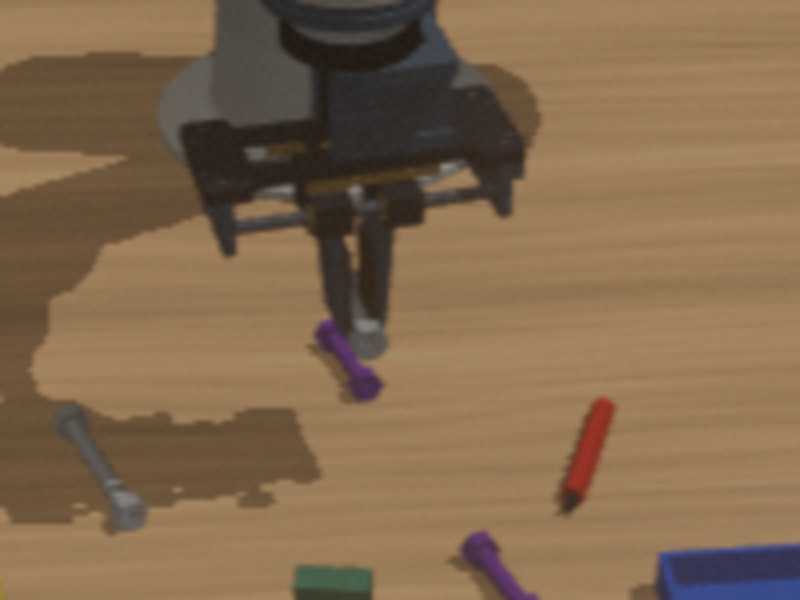

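The short bolt is gripped with a width of about 11 mm. Its head shows at wrist (322,206), the long bolt has not moved, and the red crayon is untouched. Next I'll hover over the gauge and check the alignment and the bolt's tilt.

Run:
```python
from h import *
np.set_printoptions(precision=4,suppress=True)
T=np.load("T2.npy")
for d in (.025,.035): print("exp head",d,[proj("wrist",(T@[dx,-.006+dy,d,1])[:3],T).round(1).tolist() for dx,dy in ((0,-.01),(0,.01),(-.01,0),(.01,0))])
ctrl.goto([.6405,-.031,.075],R(-7.9))
print(ctrl.current_tool_pos(),ctrl.current_t(),ctrl.current_grip_width()*91)
np.save("T3.npy",toolT()); im=ctrl.read_camera("wrist"); s=ctrl.read_camera("side")
cv2.imwrite("pics/w3.png",im)
cv2.imwrite("pics/w3c.png",cv2.resize(im[100:350,180:460],None,fx=2.4,fy=2.4,interpolation=cv2.INTER_CUBIC))
cv2.imwrite("pics/s3.png",cv2.resize(s[100:250,180:380],None,fx=4,fy=4,interpolation=cv2.INTER_CUBIC))
```

```text
exp head 0.025 [[321.1, 218.1], [321.2, 207.3], [305.1, 212.4], [337.2, 212.4]]
exp head 0.035 [[321.0, 202.0], [321.2, 192.6], [304.8, 197.0], [337.5, 197.0]]
[ 0.6396 -0.0309  0.0744] 7.6333 11.270664806458377
```

View pics/w3c.png

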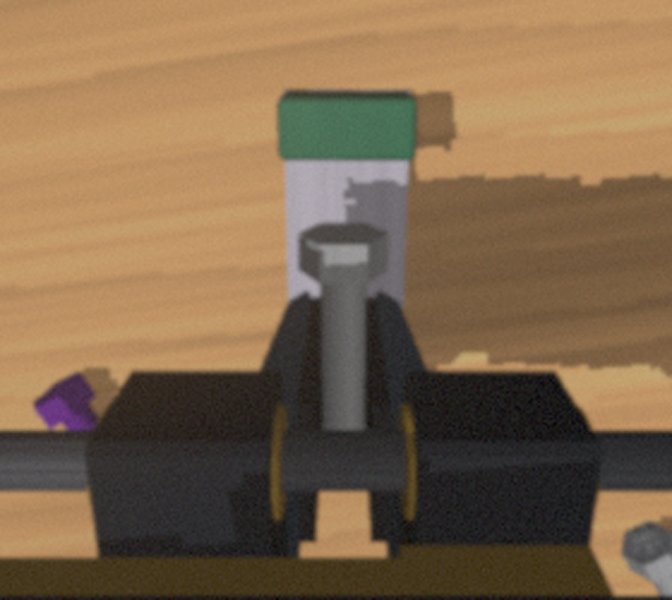

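View pics/s3.png

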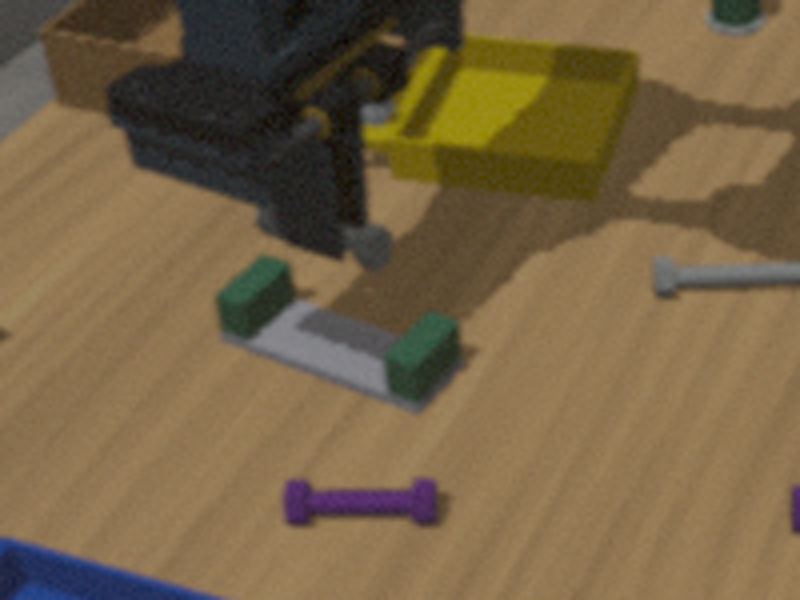

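Run:
```python
from h import *
np.set_printoptions(precision=4,suppress=True)
T=np.load("T3.npy")
for p in [(280,158),(414,158),(346,158),(286,93),(410,93)]: 
    P=atz("wrist",p[0]/2.4+180,p[1]/2.4+100,.032,T); print(P,(np.linalg.inv(T)@np.append(P,1))[:3])
for d in (-.03,.03): print((proj("side",(T@[0,-.006,d,1])[:3])-[180,100])*4)
```

```text
[ 0.6876 -0.0184  0.032 ] [-0.0189  0.0423  0.0459]
[ 0.6817 -0.0607  0.032 ] [0.0238 0.0423 0.0459]
[ 0.6847 -0.0393  0.032 ] [0.0022 0.0423 0.0459]
[ 0.7074 -0.0236  0.032 ] [-0.0165  0.0422  0.0662]
[ 0.7021 -0.0617  0.032 ] [0.022  0.0422 0.0662]
[374.9646 246.9187]
[277.1556 214.9595]
```

The bolt is level: the side view puts its ends at (372,245) and (270,218), within a few pixels of what was predicted. The gauge's far inner face is 45 mm ahead, against 44 mm expected, and the bolt sits about 2 mm off laterally. I'll correct half of that and lower it.

Run:
```python
from h import *
np.set_printoptions(precision=4,suppress=True)
g=[.6408,-.0323]; o=R(-7.9)
ctrl.move_l(g+[.045],vel=.1,ori=o)
f0=ctrl.current_contact_force()
print("c",ctrl.move_l(g+[.0095],vel=.03,contact_N=6,ori=o),ctrl.current_tool_pos(),ctrl.current_contact_force()-f0,ctrl.current_t())
s=ctrl.read_camera("side"); w=ctrl.read_camera("wrist")
cv2.imwrite("pics/s4.png",cv2.resize(s[100:250,180:380],None,fx=4,fy=4,interpolation=cv2.INTER_CUBIC))
cv2.imwrite("pics/w4.png",cv2.resize(w[100:350,180:460],None,fx=2.4,fy=2.4,interpolation=cv2.INTER_CUBIC))
```

```text
c True [ 0.6406 -0.0323  0.01  ] [-0.5855 -0.9031  8.0353] 9.2917
```

View pics/s4.png

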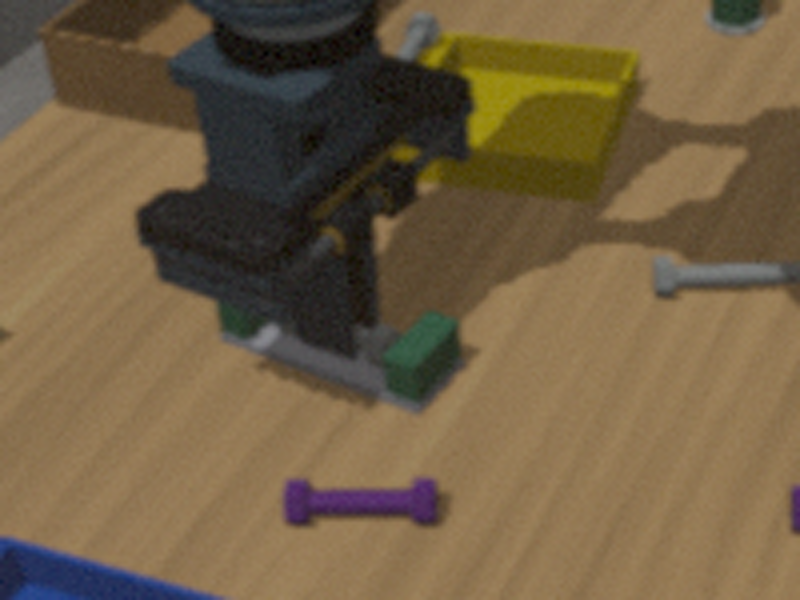

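View pics/w4.png

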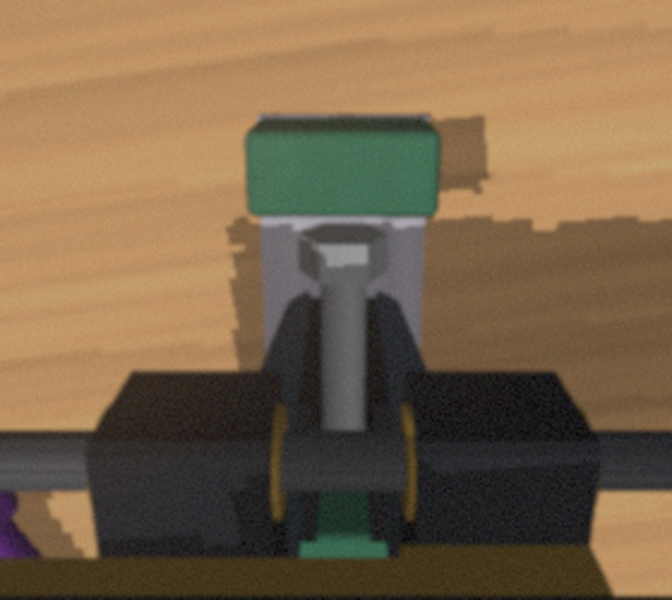

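Contact came at TCP z = 10.0 mm, which is exactly where the bolt reaches the slot floor (6 + 4 mm). The wrist view shows the head at (343,250), clear of the far block at y=215. The side view shows the bolt between the two blocks. I'll pause here and then carry it to the bin.

Run:
```python
from h import *
np.set_printoptions(precision=4,suppress=True)
ctrl.sleep(1.5)
print("paused",ctrl.current_tool_pos(),ctrl.current_contact_force(),ctrl.current_grip_width()*91)
ctrl.move_l([.6408,-.0323,.13],vel=.12)
ctrl.goto([.638,.233,.12],R(0))
T=toolT(); np.save("T5.npy",T); im=ctrl.read_camera("wrist"); cv2.imwrite("pics/w5.png",im)
print(T[:3,3],ctrl.current_t(),ctrl.current_grip_width()*91)
```

```text
paused [ 0.6406 -0.0323  0.01  ] [-0.9996  0.5239  6.9299] 11.472344386096314
[0.6383 0.2317 0.1199] 13.1333 11.2889102006896
```

View pics/w5.png

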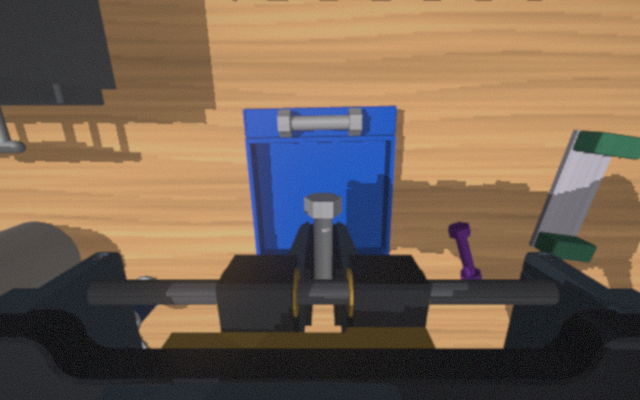

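The wrist view shows the bolt centred over the blue bin, whose inner walls are at columns 250–392. The sample bolt on the ledge is at (320,122), ahead of the held bolt. I'll lower it until contact.

Run:
```python
from h import *
np.set_printoptions(precision=4,suppress=True)
T=np.load("T5.npy"); print("rim x",atz("wrist",320,139,.028,T), atz("wrist",250,142,.028,T),atz("wrist",393,142,.028,T))
g=[.638,.233]; o=R(0)
ctrl.move_l(g+[.045],vel=.1,ori=o); f0=ctrl.current_contact_force()
print("c",ctrl.move_l(g+[.0072],vel=.03,contact_N=5,ori=o),ctrl.current_tool_pos(),ctrl.current_contact_force()-f0)
ctrl.sleep(.3)
ctrl.command_gripper(.4)
ctrl.sleep(.3)
ctrl.move_l(g+[.15],vel=.12)
T=toolT(); w=ctrl.read_camera("wrist"); s=ctrl.read_camera("side"); c=ctrl.read_camera("scene")
cv2.imwrite("pics/w6.png",w); cv2.imwrite("pics/s6.png",s); cv2.imwrite("pics/c6.png",c)
print(ctrl.current_t(),ctrl.current_contact_force())
```

```text
rim x [0.6998 0.2331 0.028 ] [0.6972 0.2975 0.028 ] [0.6971 0.166  0.028 ]
c True [0.6379 0.233  0.008 ] [-1.8009 -0.1934  8.0873]
17.8583 [-0.4776 -0.334  -0.5278]
```

View pics/w6.png

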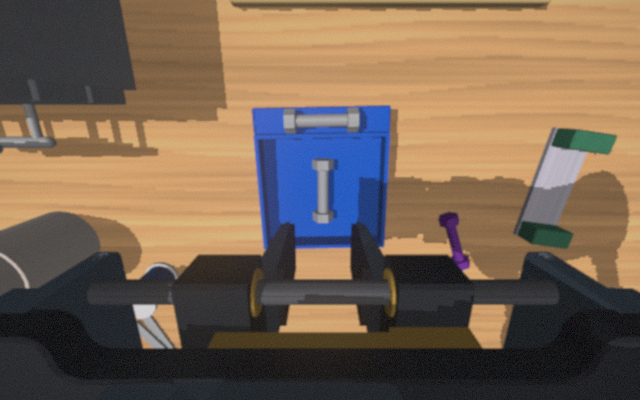

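View pics/s6.png

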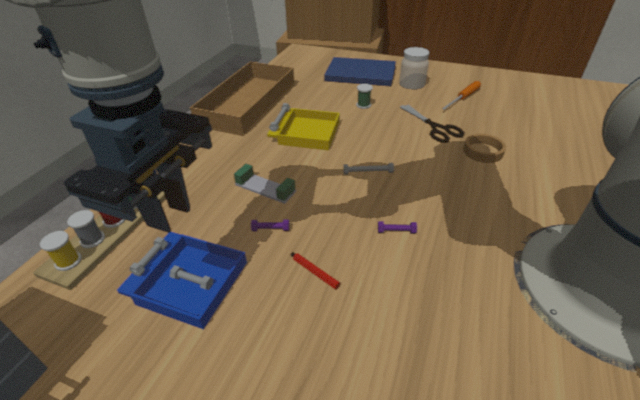

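View pics/c6.png

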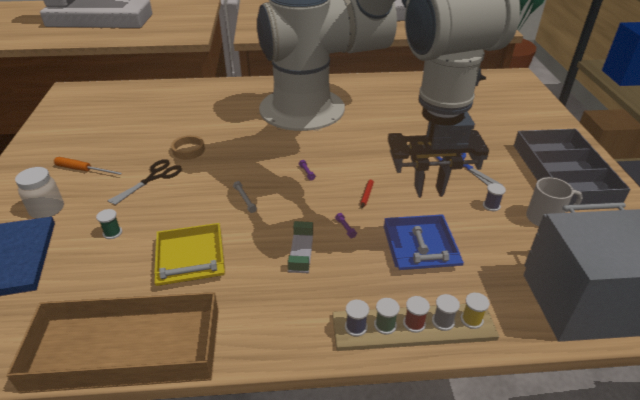

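All three views show the short bolt lying flat in the blue bin, at wrist (322,190), side (191,277) and scene (420,238). The long bolt is still at scene (244,196), nothing else has moved, and the gripper is clear. I'm handing the job in.

```bash
python3 -c "
from bench import ctrl
ctrl.sleep(.3);print(ctrl.current_t());ctrl.sign_off()"
```

```text
18.1583
the job is handed in; nothing more can be done
```

The job is done and was handed in at 18.2 s. I picked up the short steel bolt, lowered it into the gauge slot to the floor and held it there 1.5 s. Then I set it down in the middle of the blue bin.

- **Gauge:** contact came at TCP z = 10.0 mm, exactly the slot-floor height, with about 8 N of force, and the bolt was clear of both end blocks.
- **Bin:** contact came at 8.0 mm, which matches the bolt lying on the bin floor. The last pictures show it flat inside the tray with the gripper clear above.
- **Other objects:** the long bolt and everything else look unmoved in the last pictures.
- **Disagreements:** none failed. Before the grasp, the cameras differed by about 3 mm on the bolt's position. Later the wrist and fixed cameras differed by about 2 mm sideways on the gauge, so I split that difference.

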